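# Tip-test the brass castings and reject the rattler

## Task

One of the three closed brass castings has a loose piece inside. Find it by tipping the rocking cradles with their yellow thumb tabs and letting go: a sound one swings back level, the rattler stays tipped. Put the rattler down in the red reject tray, leave the two sound castings lying in their cradles with all three cradles level, and leave the loose parts and tools on the bench alone.

Things in the scene. Friction and masses are not known exactly. Their poses are not given: they have to be found in the camera images.
- rig: Black steel block 150 (x) x 350 (y) x 20 mm, fixed to the bench; origin at the centre of its underside, x points away from the robot side along the cradles, y along the row. It carries three rocking cradles in a row, 110 mm apart: cradle 1 at y=+110 mm, 2 at y=0, 3 at y=-110 mm of its frame. Each rocks on a pin along y, 75 mm above the bench, held level by a soft spring (1 to 2 N on the tab tips it right over).
- cradle1 (a joint): Rocking angle of cradle 1, rad: 0 level, positive = yellow tab end (robot side) down; stops at +-0.38. Sound or empty, it swings back level (within 0.1) in under 1 s when let go. The rattler also starts level, but once tipped beyond 0.3 and held 1 s its inner piece slides to the low end and the cradle stays tipped (over 0.25) when let go.
- tab1 (a point): Centre of the top face of the yellow thumb tab of cradle 1 (tab 45 x 36 x 5 mm); it lies 85 mm from the rocking pin towards the robot and 6 mm above the pin's height when level, so it goes down about 30 mm to the stop. A dark counterweight of the same size sits at the far end. Turns with the cradle; x runs along the cradle away from the robot, z up from the tab.
- casting1_center (a point): Centre of casting 1, lying on the floor of cradle 1: closed brass housing, steel cover up, 110 (x) x 40 (y) x 38 mm (z), 0.6 kg. End lips 13 mm and corner posts 10 mm above that floor hold it; its sides are bare over the middle 60 mm, where the floor is only 30 mm wide, so fingers can reach down past both sides and close along y. Exactly one of the three has a loose steel piece inside.
- cradle2 (a joint): Rocking angle of cradle 2, rad: 0 level, positive = yellow tab end (robot side) down; stops at +-0.38. Sound or empty, it swings back level (within 0.1) in under 1 s when let go. The rattler also starts level, but once tipped beyond 0.3 and held 1 s its inner piece slides to the low end and the cradle stays tipped (over 0.25) when let go.
- tab2 (a point): Centre of the top face of the yellow thumb tab of cradle 2 (tab 45 x 36 x 5 mm); it lies 85 mm from the rocking pin towards the robot and 6 mm above the pin's height when level, so it goes down about 30 mm to the stop. A dark counterweight of the same size sits at the far end. Turns with the cradle; x runs along the cradle away from the robot, z up from the tab.
- casting2_center (a point): Centre of casting 2, lying on the floor of cradle 2: closed brass housing, steel cover up, 110 (x) x 40 (y) x 38 mm (z), 0.6 kg. End lips 13 mm and corner posts 10 mm above that floor hold it; its sides are bare over the middle 60 mm, where the floor is only 30 mm wide, so fingers can reach down past both sides and close along y. Exactly one of the three has a loose steel piece inside.
- cradle3 (a joint): Rocking angle of cradle 3, rad: 0 level, positive = yellow tab end (robot side) down; stops at +-0.38. Sound or empty, it swings back level (within 0.1) in under 1 s when let go. The rattler also starts level, but once tipped beyond 0.3 and held 1 s its inner piece slides to the low end and the cradle stays tipped (over 0.25) when let go.
- tab3 (a point): Centre of the top face of the yellow thumb tab of cradle 3 (tab 45 x 36 x 5 mm); it lies 85 mm from the rocking pin towards the robot and 6 mm above the pin's height when level, so it goes down about 30 mm to the stop. A dark counterweight of the same size sits at the far end. Turns with the cradle; x runs along the cradle away from the robot, z up from the tab.
- casting3_center (a point): Centre of casting 3, lying on the floor of cradle 3: closed brass housing, steel cover up, 110 (x) x 40 (y) x 38 mm (z), 0.6 kg. End lips 13 mm and corner posts 10 mm above that floor hold it; its sides are bare over the middle 60 mm, where the floor is only 30 mm wide, so fingers can reach down past both sides and close along y. Exactly one of the three has a loose steel piece inside.
- reject_tray_in (a point): Centre of the inner floor (5 mm above the bench) of the red open reject tray, outside 170 x 170 x 30 mm, walls 5 mm, fixed; x and y along its sides.
- handle_a_mid (a point): Bystander, leave alone: brass pull handle with a ball end, 130 x 26 x 26 mm, lying; point at its centre.
- handle_b_mid (a point): Bystander, leave alone: brass pull handle with a ball end, 110 x 26 x 26 mm, lying; point at its centre.
- punch_mid (a point): Bystander, leave alone: dark square steel punch 140 x 12 x 12 mm, lying; point at its centre.
- file_mid (a point): Bystander, leave alone: file with black grip, 220 x 22 x 20 mm, lying; point at its centre.
- knob_blank_mid (a point): Bystander, leave alone: brass knob blank, 34 mm across, 36 mm high, standing; point at its centre.
- gauge_disc_center (a point): Bystander, leave alone: plain steel disc, 40 mm across, 20 mm high; point at its centre.
Mind the look-alikes: they are no part of the job. Leave any purple look-alike of the part that bears casting1_center alone. What is shaped like the part that bears casting2_center but black is not meant.

How it is judged:
On the way:
1. a cradle, tipped and let go, stays tipped (over 0.2 rad either way) with the robot off the rig and castings ((((value of joint cradle1 above 0.2 rad or value of joint cradle1 below -0.2 rad) and velocity of joint cradle1 between -0.1 and 0.1 rad/s) or ((value of joint cradle2 above 0.2 rad or value of joint cradle2 below -0.2 rad) and velocity of joint cradle2 between -0.1 and 0.1 rad/s) or ((value of joint cradle3 above 0.2 rad or value of joint cradle3 below -0.2 rad) and velocity of joint cradle3 between -0.1 and 0.1 rad/s)) and contact force between each of the arm, the fingers and rig below 0.05 N and contact force between each of the arm, the fingers and casting1 below 0.05 N and contact force between each of the arm, the fingers and casting2 below 0.05 N and contact force between each of the arm, the fingers and casting3 below 0.05 N), for 0.3 s.
At the end, for the whole second after the job is handed in: One casting rests on the reject tray floor: centre within 65 mm of the tray centre along both tray sides and under 30 mm above its floor. The other two rest within 15 mm of their starts. All three cradles are level within 0.13 rad (the rattler would keep its cradle tipped) (value of joint cradle1 between -0.13 and 0.13 rad and value of joint cradle2 between -0.13 and 0.13 rad and value of joint cradle3 between -0.13 and 0.13 rad and ((x of casting1_center in the frame of reject_tray_in between -0.065 and 0.065 m and y of casting1_center in the frame of reject_tray_in between -0.065 and 0.065 m and z of casting1_center in the frame of reject_tray_in below 0.03 m and linear speed of each of casting1, casting2, casting3 below 0.02 m/s and distance of each of casting2_center, casting3_center from where it was at the start of the episode below 0.015 m) or (x of casting2_center in the frame of reject_tray_in between -0.065 and 0.065 m and y of casting2_center in the frame of reject_tray_in between -0.065 and 0.065 m and z of casting2_center in the frame of reject_tray_in below 0.03 m and linear speed of each of casting2, casting1, casting3 below 0.02 m/s and distance of each of casting1_center, casting3_center from where it was at the start of the episode below 0.015 m) or (x of casting3_center in the frame of reject_tray_in between -0.065 and 0.065 m and y of casting3_center in the frame of reject_tray_in between -0.065 and 0.065 m and z of casting3_center in the frame of reject_tray_in below 0.03 m and linear speed of each of casting3, casting1, casting2 below 0.02 m/s and distance of each of casting1_center, casting2_center from where it was at the start of the episode below 0.015 m))); the robot touches nothing.
It fails at once if a bystander (handle, punch, file, knob blank or disc) is moved more than 30 mm (distance of any of handle_a_mid, handle_b_mid, punch_mid, file_mid, knob_blank_mid, gauge_disc_center from where it was at the start of the episode above 0.03 m).
It also fails if it takes over 64 s, if anything falls off the work surface, if the arm or the gripper's body presses on something with over 40 N, if the wrist force passes 120 N, or if a joint passes its speed limit or range.

## Robot

A 7-joint arm with a two-finger parallel gripper is mounted at the origin on the work surface. World frame = base frame: x ahead of the robot, y to its left, z up, the work surface at z = 0. Lengths are in m, angles in rad, forces in N, time in s.
With the tool pointing down it reaches from about 0.425 to 0.875 m from the base axis. Payload 8.4 kg.
Tool frame: the origin (TCP) lies at the very end of the fingers, on their centre line; the grasp point (between the pads) lies 19 mm behind it (manip.pinch_z is the distance from the TCP to the grasp point, in m); z points along the fingers, y is the direction in which the jaws open and shut (so a half turn about z gives the same grasp; the last joint's range is limited). The gripper opens to 87 mm and grips with 3 to 60 N. Pads are 19 mm wide; open, the fingers measure 117 mm over their backs; the gripper's body (75 mm by 190 mm) begins 51 mm behind the grasp point.
Start: joints at [-1.322, 0.333, 0.04, 1.465, -0.013, 1.343, -0.059], TCP at [0.222, 0.611, 0.223] pointing down, gripper open.
Joint ranges: [-2.58, 2.58], [-0.38, 2.09], [-1.3, 1.39], [0.25, 2.4], [-1.5, 4.64], [0.08, 2.09], [-2.65, 2.65]. Speed limits (rad/s): [2.22, 2.22, 2.79, 2.79, 3.14, 3.14, 3.14].

## Interface

Orientations are given as a unit quaternion [x, y, z, w].
In Python, from plant import manip gives the robot as it stands. Calls block until the motion is done:
- manip.goto(position, orientation): joint-space move of the TCP to a pose.
- manip.servo_line(position, rot=None, rate=0.15, until_force=None): straight line of the TCP; rot=None keeps the orientation; rate is the mean speed in m/s. With until_force (N) it stops when the force on the tool has changed by that much, and returns True; else False.
- manip.set_joints(angles): joint-space move.
- manip.command_gripper(opening, grip_force=None): opening from 0.0 (shut) to 1.0 (fully open); grip_force is the grip in N (None keeps the last); returns when the fingers have stopped.
- manip.pause(seconds).
- manip.solve_ik(position, orientation): joint angles nearest the present ones, or None.
- manip.grab_frame(name): name is "scene" or "top" or "wrist"; returns a dict with "frame" (400x640x3 uint8, red, green, blue), "mtx" (3x3 intrinsics, pixels), "distortion" ([k1, k2, p1, p2, k3] as OpenCV has them; the pictures are not rectified), "R" (3x3) and "t" (3): a world point X has camera coordinates R X + t. Camera axes: x right, y down, z forward; pixel columns grow to the right and rows downward; lengths in m; the calibration is good to about 2 mm. A picture is of the moment at which its call begins. There is no depth.
A pose or a line that the arm cannot do raises manip.Unreachable and nothing moves.
- manip.finish_job(): hands the job in, once; it reports no verdict.
Readings, each from a call of its own:
- manip.get_clock(): time.
- manip.get_joints(): joint angles.
- manip.get_joint_velocities(): joint speeds.
- manip.get_joint_torque(): joint torques, N m.
- manip.get_tcp_pos(): TCP position.
- manip.get_ee_rot(): TCP orientation.
- manip.get_force(): force on the tool from outside, world axes, zero at the start.
- manip.get_torque(): the same for the moment, N m.
- manip.get_width(): opening from 0.0 (shut) to 1.0 (fully open).
Only numpy, scipy, OpenCV 4.12 (cv2) and the standard library are available. Lean on these libraries where they do the work, as an engineer would, in place of code of your own. Each camera call takes 0.05 s, during which the arm holds its last target.

## Working session

There is one attempt and no reset: what is moved stays moved. The work goes in short steps, each a Python script; the robot and the scene stay as the last script left them, time stands still between calls to the robot, and variables do not carry over. Pictures are saved under pics/ and viewed, and the job is handed in when it is done.

```bash
ls; mkdir -p pics; cat > h.py <<'E'
import numpy as np, cv2
from plant import manip
def grab(n,save=None):
    f=manip.grab_frame(n)
    if save: cv2.imwrite('pics/'+save+'.png',f['frame'][:,:,::-1])
    return f
def ray(f,uv,z):
    K=np.array(f['mtx']);d=np.array(f['distortion']);R=np.array(f['R']);t=np.array(f['t'])
    p=cv2.undistortPoints(np.array(uv,float).reshape(-1,1,2),K,d).reshape(-1,2)
    c=-R.T@t
    D=np.c_[p,np.ones(len(p))]@R
    return c+D*((z-c[2])/D[:,2])[:,None]
def proj(f,X):
    return cv2.projectPoints(np.array(X,float).reshape(-1,1,3),cv2.Rodrigues(np.array(f['R']))[0],np.array(f['t'],float),np.array(f['mtx']),np.array(f['distortion']))[0].reshape(-1,2)
E
python3 - <<'E'
from h import *
import pickle
d={}
for n in('scene','top','wrist'): d[n]=grab(n,n+'0')
pickle.dump(d,open('f0.pkl','wb'))
print(manip.get_clock(),manip.get_ee_rot(),manip.pinch_z)
E
```

```text
pics
0.15 [ 1.73047900e-01  9.84913198e-01 -6.41607348e-04 -7.68057701e-05] 0.0187
```

View pics/top0.png

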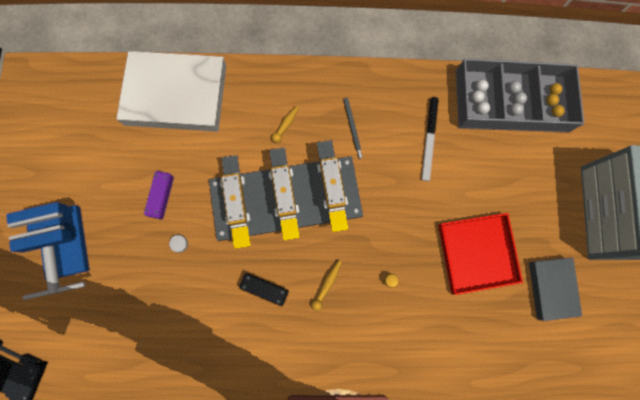

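View pics/scene0.png

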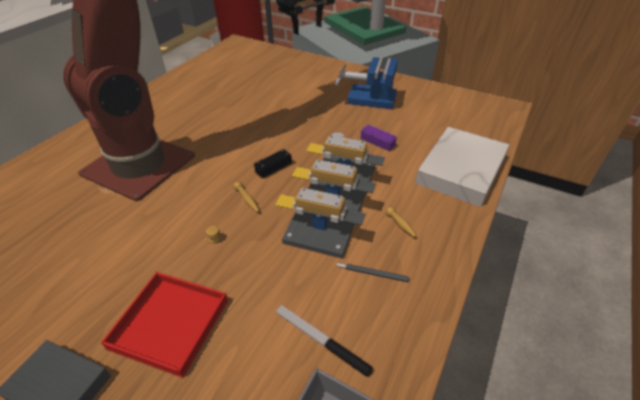

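The top view shows the robot at the bottom. The three cradles have yellow tabs at (241,237), (290,229) and (339,220), with brass castings and steel covers around (233,198), (284,190) and (333,181). The red tray is at (480,253). The purple block (158,195) and black block (263,288) lying on the bench are the look-alikes, so I won't touch them.

```bash
cat > m.py <<'E'
from h import *
import pickle
d=pickle.load(open('f0.pkl','rb'))
from scipy.optimize import least_squares
def blobs(f,lo,hi,amin):
    h=cv2.cvtColor(f['frame'],cv2.COLOR_RGB2HSV)
    m=cv2.inRange(h,lo,hi)
    n,l,s,c=cv2.connectedComponentsWithStats(m)
    return [(c[i],s[i],l==i) for i in range(1,n) if s[i][4]>=amin]
top,sc=d['top'],d['scene']
for nm,f in(('top',top),('scene',sc)):
    print(nm)
    for c,s,_ in blobs(f,(24,200,150),(35,255,255),40): print('yel',c.round(1),s, ray(f,[c],0.081).round(4))
    for c,s,m in blobs(f,(0,200,100),(6,255,255),500)+blobs(f,(174,200,100),(180,255,255),500):
        pts=np.argwhere(m)[:,::-1]
        r=cv2.minAreaRect(pts.astype(np.float32)); b=cv2.boxPoints(r)
        print('red',c.round(1),s,ray(f,b,0.03).round(3)[:,:2].tolist(),ray(f,[r[0]],0.03))
for nm,f,x,y,w,h in(('top',top,205,130,165,125),('scene',sc,265,120,130,140)):
    cv2.imwrite(f'pics/c_{nm}.png',cv2.resize(f['frame'][y:y+h,x:x+w,::-1],None,fx=4,fy=4,interpolation=cv2.INTER_CUBIC))
E
python3 m.py
```

```text
top
yel [338.2 220.6] [329 211  19  20 294] [[0.5097 0.0081 0.081 ]]
yel [289.5 228.7] [281 219  18  21 303] [[0.4894 0.116  0.081 ]]
yel [240.4 236.9] [232 227  18  21 308] [[0.4691 0.2238 0.081 ]]
red [479.4 253.3] [ 440  213   83   82 4815] [[0.514, -0.235], [0.549, -0.407], [0.377, -0.432], [0.346, -0.264]] [[ 0.44576048 -0.33360335  0.03      ]]
scene
red [170.8 321.3] [ 115  279  109   94 4879] [[0.4, -0.426], [0.339, -0.236], [0.516, -0.246], [0.546, -0.422]] [[ 0.45505584 -0.34058054  0.03      ]]
```

View pics/c_top.png

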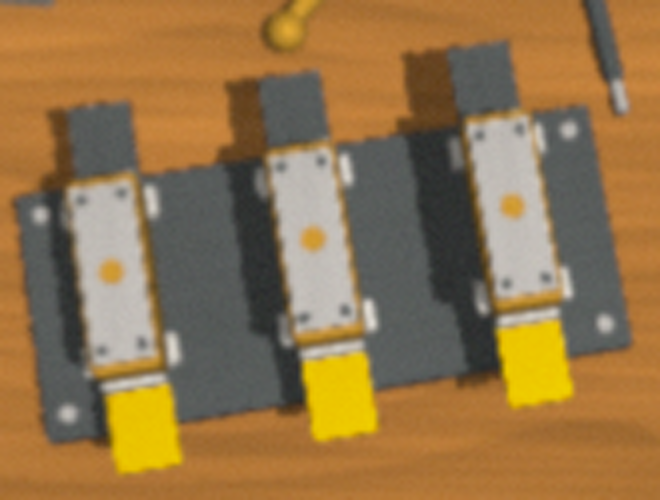

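View pics/c_scene.png

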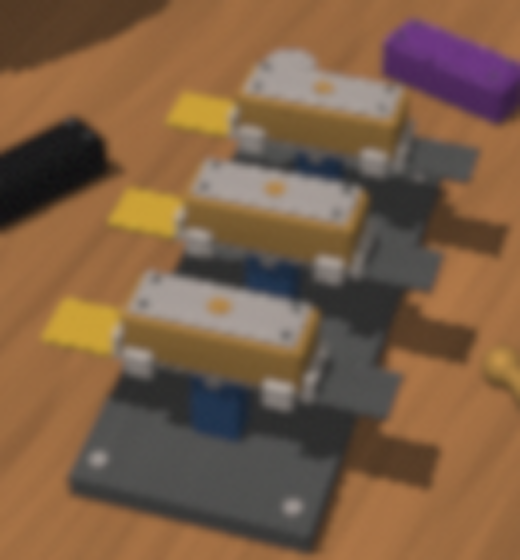

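The covers' orange dots are at top-view pixels (232.5,197.8), (283.1,189.6) and (333,181.4). In the scene view they are at (346,142), (334,167) and (320,196.5). I'll triangulate these, and check the tray outline as well.

```bash
cat > m2.py <<'E'
from m import *
def tri(a,b):
    P=[];U=[]
    for f,u in((top,a),(sc,b)):
        P.append(np.c_[f['R'],f['t']]); U.append(cv2.undistortPoints(np.array([[u]],float),np.array(f['mtx']),np.array(f['distortion'])).reshape(2,1))
    X=cv2.triangulatePoints(np.array(P[0],float),np.array(P[1],float),U[0],U[1]); X=(X[:3]/X[3]).ravel()
    return X, (proj(top,X)-a).round(1),(proj(sc,X)-b).round(1)
for a,b in(((232.5,197.8),(346,142)),((283.1,189.6),(334,167.2)),((333,181.4),(320,196.5))): print('dot',*tri(a,b))
for c,s,_ in blobs(sc,(20,130,150),(35,255,255),40): print('yel sc',c.round(1),s,ray(sc,[c],0.081).round(4))
for nm,f in(('top',top),('scene',sc)):
    m=[x for x in blobs(f,(0,150,60),(8,255,255),1500)+blobs(f,(172,150,60),(180,255,255),1500)]
    for c,s,mm in m:
        cn=cv2.findContours(mm.astype(np.uint8),0,2)[0]; cn=max(cn,key=cv2.contourArea); hull=cv2.convexHull(cn)
        ap=cv2.approxPolyDP(hull,6,True).reshape(-1,2); print(nm,c,ap.tolist())
        for z in(0,.03): print(z,ray(f,ap,z).round(3)[:,:2].tolist())
    x,y,w,h=(425,200,110,105) if nm=='top' else (95,265,140,115)
    cv2.imwrite(f'pics/t_{nm}.png',cv2.resize(f['frame'][y:y+h,x:x+w,::-1],None,fx=4,fy=4,interpolation=cv2.INTER_CUBIC))
E
python3 m2.py | sed -n '/dot/,$p'
```

```text
dot [0.54991115 0.23917883 0.11737198] [[0.1 0.1]] [[ 0.1 -0. ]]
dot [0.57035976 0.13058819 0.11812012] [[0. 0.]] [[ 0. -0.]]
dot [0.59076456 0.02256604 0.1186597 ] [[0. 0.]] [[ 0. -0.]]
yel sc [315.1 148.3] [307 144  17  10 124] [[0.4671 0.2188 0.081 ]]
yel sc [301.2 172.8] [292 167  19  12 151] [[0.4869 0.1115 0.081 ]]
yel sc [285.3 201.4] [276 195  19  14 184] [[0.5073 0.0037 0.081 ]]
top [479.64651875 253.25535578] [[508, 213], [522, 282], [452, 293], [438, 225]]
0 [[0.546, -0.418], [0.377, -0.445], [0.351, -0.27], [0.513, -0.24]]
0.03 [[0.541, -0.405], [0.377, -0.431], [0.352, -0.261], [0.51, -0.232]]
scene [239.31537048  17.96876914] [[259, 0], [263, 40], [222, 39], [214, 0]]
0 [[-0.503, 1.326], [-0.187, 0.905], [-0.355, 0.826], [-0.716, 1.21]]
0.03 [[-0.446, 1.251], [-0.143, 0.846], [-0.304, 0.77], [-0.65, 1.139]]
scene [166.447797   323.43630855] [[155, 272], [228, 299], [183, 377], [101, 343]]
0 [[0.323, -0.259], [0.511, -0.237], [0.541, -0.405], [0.356, -0.43]]
0.03 [[0.347, -0.271], [0.527, -0.25], [0.556, -0.411], [0.378, -0.436]]
```

The numbers agree. The covers sit at z≈0.118, so the casting centres are at about 0.099 m. The tabs are about 110 mm apart and the rig yaw is about 0.186. The tray centre is about (0.448,-0.336). Next I'll press tab 1.

```bash
cat >> h.py <<'E'
from scipy.spatial.transform import Rotation as Ro
YAW=0.186
RX=np.array([np.cos(YAW),np.sin(YAW),0])
DOT=np.array([[.5499,.2392],[.5704,.1306],[.5908,.0226]])
def q(yaw=YAW,pitch=0): return (Ro.from_euler('z',yaw)*Ro.from_euler('y',-pitch)*Ro.from_euler('x',np.pi)*Ro.from_euler('z',np.pi)).as_quat()
def press(i):
    p=np.r_[DOT[i],0]-.094*RX
    manip.goto(np.r_[p[:2],.13],q())
    manip.servo_line(np.r_[p[:2],.09],rate=.1)
    print('press',manip.servo_line(np.r_[p[:2],.044],rate=.05,until_force=8),manip.get_tcp_pos(),manip.get_force())
    manip.pause(1.2)
    grab('scene',f'press{i+1}')
    manip.servo_line(np.r_[p[:2],.14],rate=.2)
    manip.pause(1.0)
    grab('scene',f'rel{i+1}'); grab('top',f'relt{i+1}'); print(manip.get_clock())
E
python3 - <<'E'
from h import *
manip.command_gripper(0.0)
press(0)
a=[cv2.imread(f'pics/{n}1.png')[110:270,250:410] for n in('press','rel')]
cv2.imwrite('pics/v1.png',cv2.resize(np.hstack(a),None,fx=2.5,fy=2.5,interpolation=cv2.INTER_CUBIC))
E
```

```text
press True [0.4574222  0.22169324 0.04776744] [-2.84061419 -1.16398153 11.28399588]
7.6833
```

View pics/v1.png

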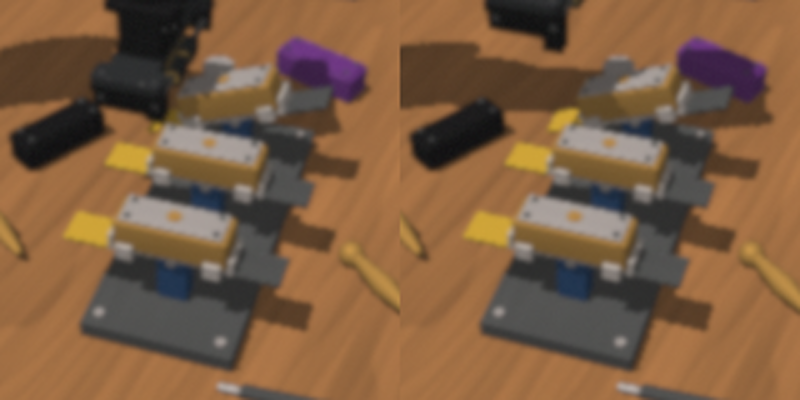

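Left is pressed, right is released with the gripper clear. Cradle 1 stays tipped (tab down at about (565,120) in the right panel) while 2 and 3 are level, so casting 1 is the rattler. I'll measure its tilt from a fresh pair of frames and check that it holds.

```bash
python3 - <<'E'
from h import *
manip.command_gripper(1.0)
manip.goto(np.r_[DOT[0]-.02*RX[:2],.25],q(pitch=.36))
s=grab('scene','s2');t=grab('top','t2');w=grab('wrist','w2')
import pickle;pickle.dump({'scene':s,'top':t,'wrist':w},open('f2.pkl','wb'))
a=[cv2.resize(s['frame'][100:200,280:400,::-1],(480,400),interpolation=cv2.INTER_CUBIC),]
cv2.imwrite('pics/v2.png',np.hstack(a)); print(manip.get_clock())
for th in(.3,.36):
  c=np.r_[DOT[0],.075]; X=c+np.array([0,0,.043*np.cos(th)])-RX*.043*np.sin(th)
  tb=c-RX*.085*np.cos(th)+np.array([0,0,-.085*np.sin(th)+.006])
  print(th,proj(s,[X,tb]),proj(w,[X,tb]))
E
```

```text
9.925
0.3 [[341.45877895 141.50622345]
 [317.08296408 154.88865742]] [[315.28360108 153.43521917]
 [315.32134201  68.8256916 ]]
0.36 [[340.55946323 141.60154476]
 [317.664552   156.37991555]] [[315.28321569 150.96082396]
 [315.32782132  69.32371089]]
```

View pics/v2.png

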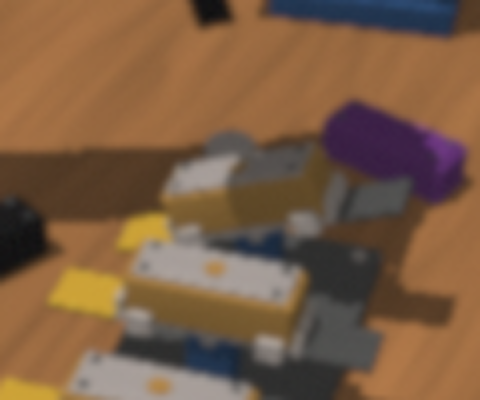

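View pics/w2.png

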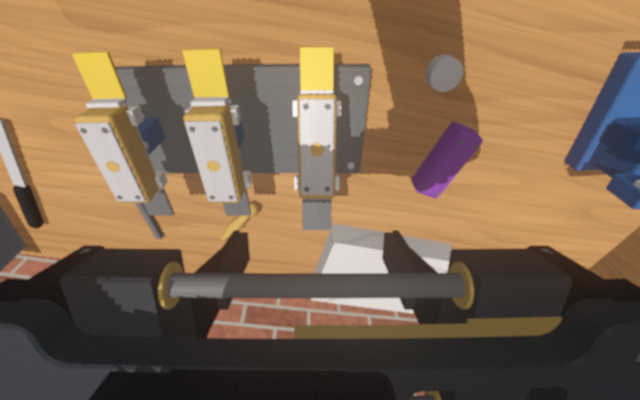

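In the wrist view the dot at (317,150) and tab at (316,68) match the projection for θ≈0.36 to within 2 px. I'll grasp with the tool tilted to match.

```bash
python3 - <<'E'
from h import *
th=.36
zl=np.array([0,0,np.cos(th)])-RX*np.sin(th)
c=np.r_[DOT[0],.075]
g=c+zl*(.024+.006-manip.pinch_z)
Q=q(pitch=th)
manip.servo_line(g+zl*.07,rot=Q,rate=.2)
print(manip.servo_line(g,rate=.08,until_force=8),manip.get_tcp_pos()-g)
manip.command_gripper(0.0,grip_force=35)
print('w',manip.get_width()*87,manip.get_force())
manip.servo_line(g+zl*.05,rate=.1)
manip.servo_line(g+zl*.05+[0,0,.1],rot=q(),rate=.15)
manip.pause(.3)
print('w',manip.get_width()*87,manip.get_force(),manip.get_clock())
grab('scene','s3');f=grab('wrist','w3')
a=cv2.imread('pics/s3.png')
cv2.imwrite('pics/v3.png',np.hstack([cv2.resize(a[60:260,230:430],(400,400)),cv2.resize(cv2.imread('pics/w3.png'),(400,250))] if 0 else [cv2.resize(a[60:260,230:430],(600,600))]))
E
```

```text
False [0.00021744 0.00017932 0.00050078]
w 39.63061247192245 [0.12421147 1.06300701 0.65220502]
w 39.888197724071695 [-0.28665418  0.18261341 -6.55845233] 14.2083
```

View pics/v3.png

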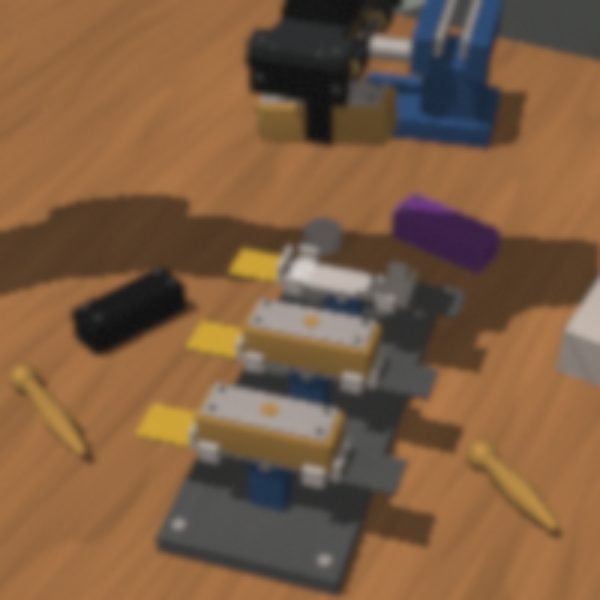

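View pics/t_top.png

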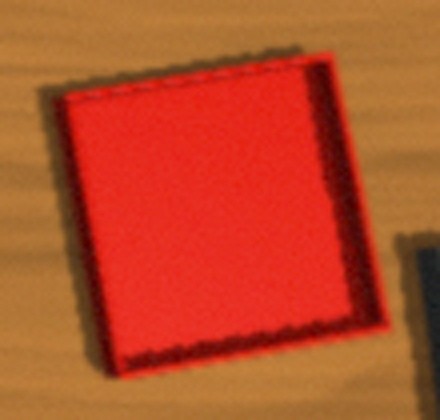

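The casting is held level (6.6 N, 40 mm jaw gap), and the empty cradle 1 has swung back level. Tray rim corners in the crop put the centre at top-view pixel (480.6,253.6), about (0.447,-0.337). I'll carry it over now.

```bash
python3 - <<'E'
from h import *
import pickle
f=pickle.load(open('f0.pkl','rb'))['top']
print(ray(f,[[480.6,253.6]],.03))
T=np.array([.448,-.338])
p=manip.get_tcp_pos()
manip.servo_line([.56,0.,max(p[2],.22)],rate=.25)
manip.servo_line(np.r_[T,.16],rot=q(.15),rate=.25)
manip.servo_line(np.r_[T,.03],rate=.12)
print(manip.servo_line(np.r_[T,.0105],rate=.04,until_force=5),manip.get_tcp_pos(),manip.get_force())
manip.command_gripper(.75)
manip.servo_line(np.r_[T,.2],rate=.15)
manip.pause(.3); print(manip.get_clock(),manip.get_force())
s=grab('scene','s4');grab('top','t4');grab('wrist','w4')
E
```

```text
[[ 0.44327635 -0.33274406  0.03      ]]
True [ 0.4486317  -0.33793095  0.01573256] [ 2.14075992 -0.24146221 -2.57586516]
21.0667 [-0.44516981  0.49835495  0.30512073]
```

View pics/s4.png

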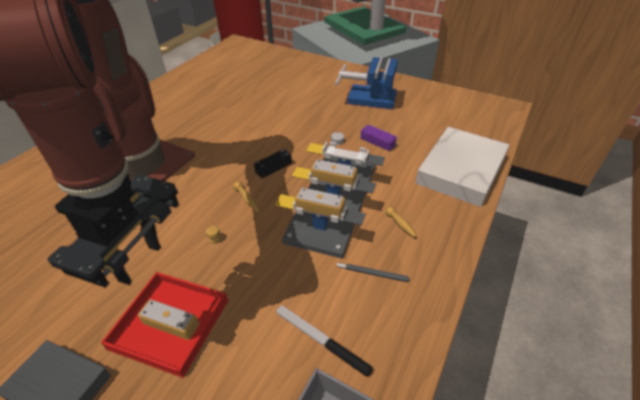

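View pics/w4.png

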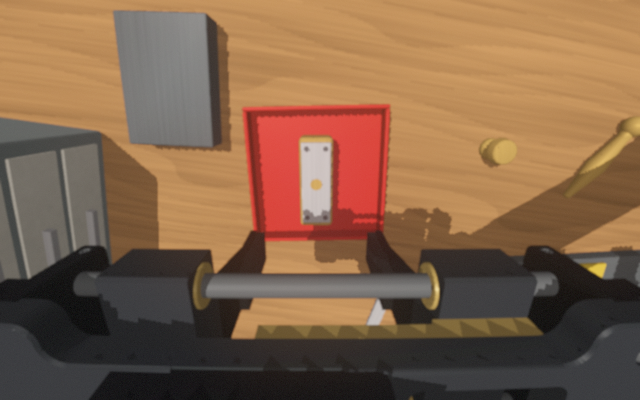

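The casting lies flat near the tray centre (wrist view dot at (316,185), tray spanning about 246–390 × 105–240). I'll do a before/after check on the rig and the bystanders, then hand in.

```bash
python3 - <<'E'
from h import *
a=cv2.imread('pics/scene0.png');b=cv2.imread('pics/s4.png')
def sh(x,y,w,h):
    return np.round(cv2.phaseCorrelate(np.float32(cv2.cvtColor(a[y:y+h,x:x+w],6)),np.float32(cv2.cvtColor(b[y:y+h,x:x+w],6)))[0],2)
for n,r in dict(c3=(275,185,75,40),c2=(305,158,60,28),handleA=(380,200,45,45),punch=(330,255,85,30),file=(270,300,110,80),handleB=(225,175,40,45),knob=(200,222,28,24),disc=(328,130,18,12)).items(): print(n,sh(*r))
s=grab('scene'); print(ray(s,[[176,315]],.043))
manip.finish_job(); print(manip.get_clock())
E
```

```text
c3 [ 0.46 -0.07]
c2 [-0.16  0.03]
handleA [0.48 0.43]
punch [-0.02 -0.02]
file [-0.07  0.04]
handleB [0.32 0.73]
knob [ 0.22 -0.26]
disc [-0.89 -0.4 ]
[[ 0.46784903 -0.33136932  0.043     ]]
the job is handed in; nothing more can be done
the job is handed in; nothing more can be done
```

The rattler is casting 1, and it now lies in the red reject tray. I handed the job in at about 21 s of the 64 s allowed.

- **Finding it:** I pressed tab 1 to the stop, held it 1.2 s and let go. Cradle 1 stayed tipped at about 0.36 rad with the gripper clear, and was still tipped about 2 s later. I did not tip cradles 2 and 3, because only one casting is loose.
- **Moving it:** I gripped casting 1 with the tool tilted to match and lifted it straight out of the cradle. I then turned it level and set it down in the tray.

**Last checks:**
- **Placing:** the casting is flat in the tray. My estimates of its centre, from commanded positions and the camera, put it within about 25 mm of the tray centre; the limit is 65 mm.
- **Cradles:** all three look level in the last picture, with cradle 1 empty.
- **Other parts:** castings 2 and 3 and the bystanders shifted less than 1 px between the first and last scene pictures. The largest shift was the disc at about 0.9 px, probably because the arm's shadow moved.

**Disagreements:**
- **Tray centre:** the top and scene cameras differed by about 1 cm on where the tray centre is, so I aimed between them.
- **Set-down:** the force stop triggered about 5 mm above the planned height, so the casting may have dropped a few millimetres when released.

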